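Latch the jewellery showcase and run its wing nut home

TASK

Close up the jewellery showcase on the stall: with a fingertip, push the little brass keeper by its peg clockwise (seen from above) until it stops square across the lid, and only then spin the loose wing nut above it clockwise, stroke after stroke of a fingertip against its wings, until it is fully home and snug. Do not grip or force the nut, and leave the dish, the bangle and the ring box where they are; take your hand away when you are done.

Things in the scene. Friction and masses are not known exactly. Their poses are not given: they have to be found in the camera images.
- showcase: White flat display case with a shut clear lid, fixed: top level, 50 mm high. Origin: on the table, straight below the vertical axis shared by keeper and wing nut. Its x points from the front edge over the lid, y along the front edge (left as seen from the front), z up. The case reaches from x -30 to +210 mm and y -150 to +150 mm.
- keeper (a joint): Angle (rad) of the brass keeper, a bar 16 mm wide, upper face 57 mm above the table, reaching 53 mm from the vertical axis. 0: parked along the showcase's +y; grows clockwise from above to 1.57 at its stop, along the showcase's +x, across the lid. Light friction (0.03 N m); stays where it is left.
- keeper_peg (a point): Centre of the top of the keeper's upright round brass peg, 8 mm across, 26 mm tall, top 83 mm above the table; 44 mm from the vertical axis.
- wing_nut: Wing nut on the vertical axis; this frame sinks with it (5 mm a turn) but does not turn. Origin: centre of its underside, 64.6 mm above the table when loosest, 59 when home. Black hub 18 mm wide, 18 high; two opposite upright wings, one blue, one black, 5 mm thick, reaching 28 mm off the axis, 6 to 26 mm above the underside.
- nut_turn (a joint): Turn (rad) of the wing nut: 0 loosest, growing clockwise from above (tightening) to 7.0, home. At 0 the blue wing points along the showcase's +y, the black one along -y. Turns lightly (0.03 N m), stays where it is left; at 7.0 its rubber washer is down and it stops firmly.
- wing_blue (a point): Middle of the blue wing: 22 mm off the axis, 16 mm above the nut's underside; turns with the nut. The black wing is opposite.
- dish: Small white ceramic bowl, 80 mm wide, 30 mm high, standing loose on the table at the showcase's left (+y) side; origin at the centre of its foot. A bystander.
- bangle: Loose gold bangle, 72 mm across, 12 mm high, lying flat on the table at the showcase's right (-y) side; origin at the centre of its underside. A bystander.
- ring_box: Closed dark red ring box, 52 by 52 mm, 38 mm high, standing loose on the far part of the showcase's lid; origin at the centre of its underside. A bystander.

How it is judged:
By the outcome, as a careful person would: the job done as asked, in the order asked, and still so for the second after the job is handed in, with the robot touching nothing.
It also fails if it takes over 72 s, if anything falls off the work surface, if the arm or the gripper's body presses on something with over 40 N, if the wrist force passes 120 N, or if a joint passes its speed limit or range.

ROBOT

A 7-joint arm with a two-finger parallel gripper is mounted at the origin on the work surface. World frame = base frame: x ahead of the robot, y to its left, z up, the work surface at z = 0. Lengths are in m, angles in rad, forces in N, time in s.
With the tool pointing down it reaches from about 0.35 to 0.9 m from the base axis. Payload 19.9 kg.
Tool frame: the origin (TCP) lies at the very end of the fingers, on their centre line; the grasp point (between the pads) lies 19 mm behind it; x points along the fingers, z is the direction in which the jaws open and shut, and the axes are right-handed (so a half turn about x gives the same grasp; the last joint's range is limited). The gripper opens to 94 mm and grips with 3 to 60 N. Pads are 16 mm wide; open, the fingers measure 119 mm over their backs; the gripper's body (75 mm by 177 mm) begins 78 mm behind the grasp point.
Start: joints at [1.135, 0.417, -0.01, 1.614, 0.005, 1.111, -0.053], TCP at [0.24, -0.577, 0.205] pointing down, gripper open.
Joint ranges: [-2.81, 2.81], [-0.39, 2.02], [-1.27, 1.25], [0.06, 2.57], [-1.19, 4.33], [0.19, 2], [-2.82, 2.82]. Speed limits (rad/s): [1.89, 1.89, 2.39, 2.39, 3.01, 3.01, 3.01].

INTERFACE

Orientations are given as a unit quaternion [x, y, z, w].
In Python, from station import ctrl gives the robot as it stands. The module is installed in compiled form; this text tells all that it offers.
- The arm moves only by the shell command python3 -m crank 'ROWS'. ROWS is a JSON object of lists of equal length, an entry for each row: "jaw": the finger opening in cm, from 0 to 9.4; "xyz": the shift along the world's x, y, z in cm, a list of three; "dr": the turn, a rotation vector about the world's x, y, z in rad, a list of three. In form: {"jaw": [jaw, ...], "xyz": [[dx, dy, dz], ...], "dr": [[ax, ay, az], ...]}. A call has 1 to 10 rows; each row is the pose to reach, as a shift and turn from the pose commanded when the call began; what a row does not reach only later rows make up. A row lasts 1/10 s, in which the tool goes at most 50 mm and 8.59 degrees, less where a joint would pass 70% of its speed; a pose out of reach is approached as far as the arm can. A call with a gripper value outside its range is refused whole. The fingers move at their own pace and stop on an object; the grip force is fixed at half the most. Time passes only in rows, so rows that repeat a pose let the fingers close. It gives the time, the measured TCP pose, the force and the opening at its end, in the units of the state.
- ctrl.get_state(): the state, without advancing time (a new reading comes with each control period).
- ctrl.capture(name): name is "side" or "top" or "wrist"; returns (picture, depth): 400x640x3 uint8, red, green, blue; 400x640 float32, m along the optical axis (not along the pixel's ray), 0 where there is no reading.
- ctrl.camera_info(name): a dict with "fx", "fy", "cx", "cy" (pixels), "k1" (the pictures are not rectified: a ray, as slopes to the right and down, at radius r is drawn at 1 + k1 r^2 times it, then the intrinsics apply), "T" (4x4, takes a point from camera to world coordinates); the wrist camera has in their place "tool_from_camera" (4x4, takes a point from camera to tool coordinates, whose origin is the TCP and whose axes are the tool frame's). Camera axes: x right, y up, looking along -z (the intrinsics and any distortion apply to the point x, -y, -z); pixel columns grow to the right and rows downward; lengths in m; the calibration is good to about 2 mm. A picture is of the moment at which its call begins: read the wrist's pose just before it. camera_info takes no time and is no camera call.
- ctrl.finish_job(): hands the job in, once; it reports no verdict.
The state is a dict: "time": time; "joints": joint angles; "qvel": joint speeds; "joint_torque": joint torques, N m; "ee_pos": TCP position; "tool_rot": TCP orientation; "wrist_force": force on the tool from outside, world axes, zero at the start; "torque": the same for the moment, N m; "width": finger opening in m.
Only numpy, scipy, OpenCV 4.12 (cv2) and the standard library are available. Lean on these libraries where they do the work, as an engineer would, in place of code of your own. Each camera call takes 0.05 s, during which the arm holds its last target.

## Working session

There is one attempt and no reset: what is moved stays moved. The work goes in short steps, Python scripts to look and compute and a shell command to move; the robot and the scene stay as the last step left them, time stands still between calls to the robot, and variables do not carry over. Pictures are saved under pics/ and viewed, and the job is handed in when it is done.

```bash
mkdir -p pics
cat > h.py <<'E'
import numpy as np,cv2
from station import ctrl
def save(name,fn):
    p,d=ctrl.capture(name); cv2.imwrite('pics/'+fn+'.png',p[:,:,::-1]); np.savez('pics/'+fn+'.npz',p=p,d=d); return p,d
def ray(info,uv,T):
    k=info['k1']; u=(uv[0]-info['cx'])/info['fx']; v=(uv[1]-info['cy'])/info['fy']
    rd=np.hypot(u,v); r=rd
    for _ in range(20): r=rd/(1+k*r*r)
    s=r/rd if rd>0 else 1
    d=np.array([u*s,-v*s,-1.]); return T[:3,3],T[:3,:3]@d
def onplane(info,uv,z,T=None):
    T=np.array(info['T']) if T is None else T
    o,d=ray(info,uv,T); return o+d*(z-o[2])/d[2]
def proj(info,X,T=None):
    T=np.array(info['T']) if T is None else T
    c=T[:3,:3].T@(np.array(X)-T[:3,3]); x,y=c[0]/-c[2],-c[1]/-c[2]
    s=1+info['k1']*(x*x+y*y); return np.array([info['fx']*x*s+info['cx'],info['fy']*y*s+info['cy']])
def wristT():
    from scipy.spatial.transform import Rotation as R
    s=ctrl.get_state(); T=np.eye(4);T[:3,:3]=R.from_quat(s['tool_rot']).as_matrix();T[:3,3]=s['ee_pos']
    return T@np.array(ctrl.camera_info('wrist')['tool_from_camera'])
E
python3 - <<'E'
from h import *
s=ctrl.get_state();print(s)
for n in('side','top','wrist'):
    i=ctrl.camera_info(n);print(n,{k:(np.round(v,3).tolist()) for k,v in i.items()})
    if n=='wrist':np.save('pics/wT0.npy',wristT())
    save(n,n+'0')
E
```

```text
{'time': 0.0, 'joints': array([ 1.13549769,  0.41796053, -0.01030086,  1.61417091,  0.00469383,
        1.11065707, -0.05300868]), 'qvel': array([-2.70328055e-03,  1.55253792e-03,  2.27907034e-04,  1.02557978e-03,
       -1.60797384e-03,  3.98662363e-05, -1.46961822e-03]), 'joint_torque': array([-1.81880109e-04, -8.51256180e+01,  6.38608765e-01, -4.25998020e+01,
       -4.87884006e-02,  1.85369665e-02,  1.51383229e-04]), 'ee_pos': array([ 0.23966173, -0.57683037,  0.20483505]), 'tool_rot': array([ 0.3927303 ,  0.58851288, -0.39232096,  0.58779228]), 'wrist_force': array([ 0.56533118,  0.6575051 , -0.21445629]), 'torque': array([-0.06143791, -0.01113229,  0.03560717]), 'width': 0.09372534512234636}
side {'fx': 375.08, 'fy': 375.08, 'cx': 318.426, 'cy': 198.696, 'k1': 0.008, 'T': [[-0.846, 0.315, -0.43, 0.174], [-0.533, -0.534, 0.656, 0.695], [-0.023, 0.784, 0.62, 0.711], [0.0, 0.0, 0.0, 1.0]]}
top {'fx': 370.122, 'fy': 370.122, 'cx': 320.038, 'cy': 202.582, 'k1': 0.002, 'T': [[-0.025, 0.998, -0.062, 0.559], [-1.0, -0.024, 0.017, 0.062], [0.016, 0.063, 0.998, 0.853], [0.0, 0.0, 0.0, 1.0]]}
wrist {'fx': 318.812, 'fy': 318.812, 'cx': 314.286, 'cy': 197.289, 'k1': -0.052, 'tool_from_camera': [[0.001, 0.255, -0.967, -0.179], [-0.0, 0.967, 0.255, 0.074], [1.0, -0.0, 0.001, -0.0], [0.0, 0.0, 0.0, 1.0]]}
```

View pics/top0.png

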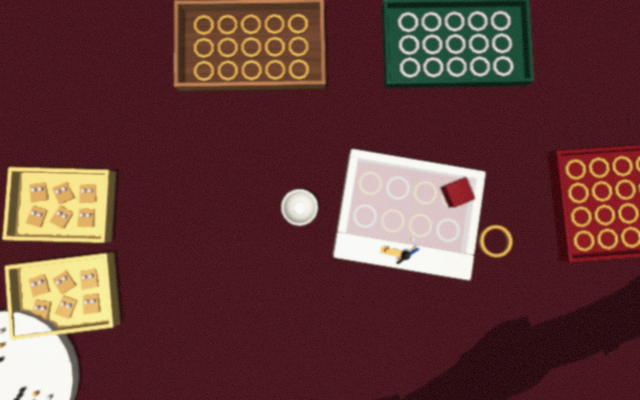

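View pics/side0.png

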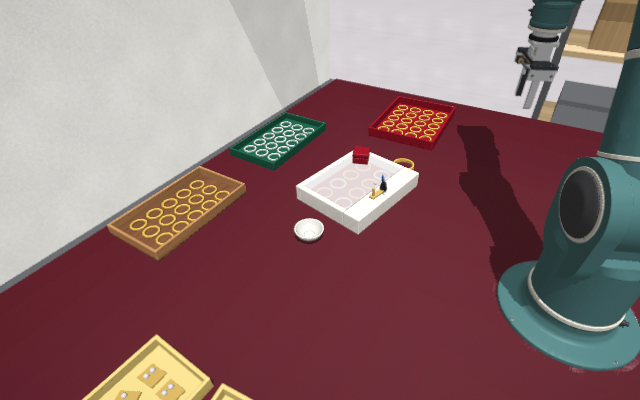

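The top view shows the case with its front towards the robot: corners about (350,150), (485,170), (471,279) and (333,258). The keeper is near (392,252), the nut near (403,255), the ring box near (458,192), the bangle near (496,241) and the dish near (299,207).

Run:
```python
from h import *
z=np.load('pics/top0.npz');p=z['p'];d=z['d'];i=ctrl.camera_info('top')
cv2.imwrite('pics/z1.png',cv2.resize(p[225:285,355:455],None,fx=8,fy=8,interpolation=cv2.INTER_CUBIC)[:,:,::-1])
T=np.array(i['T'])
# points by depth
v,u=np.mgrid[140:290,320:500]
pts=[]
hsv=cv2.cvtColor(p,cv2.COLOR_RGB2HSV)
P=np.zeros((150,180,3))
for a in range(150):
  for b in range(180):
    o,r=ray(i,(u[a,b],v[a,b]),T); P[a,b]=o+r*d[v[a,b],u[a,b]]
m=(P[:,:,2]>0.03)
m8=(m*255).astype('uint8')
c=max(cv2.findContours(m8,0,2)[0],key=cv2.contourArea)
r=cv2.minAreaRect(c);bx=cv2.boxPoints(r)+[320,140];print(bx)
W=np.array([onplane(i,q,0.05) for q in bx]);print(W.round(4), W.mean(0),[np.linalg.norm(W[k]-W[k-1]) for k in range(4)])
print(np.median(P[m][:,2]))
```

```text
[[333.03714752 257.92910004]
 [350.81060028 148.48205948]
 [487.45495605 170.67217255]
 [469.68148804 280.11921692]]
[[ 0.4896  0.0228  0.05  ]
 [ 0.7271 -0.0226  0.05  ]
 [ 0.6713 -0.322   0.05  ]
 [ 0.4345 -0.2708  0.05  ]] [ 0.58060925 -0.14814952  0.05      ] [np.float64(0.2987125495608375), np.float64(0.24179395556406666), np.float64(0.3045731929770514), np.float64(0.24226725975266697)]
0.04897506842464139
```

View pics/z1.png

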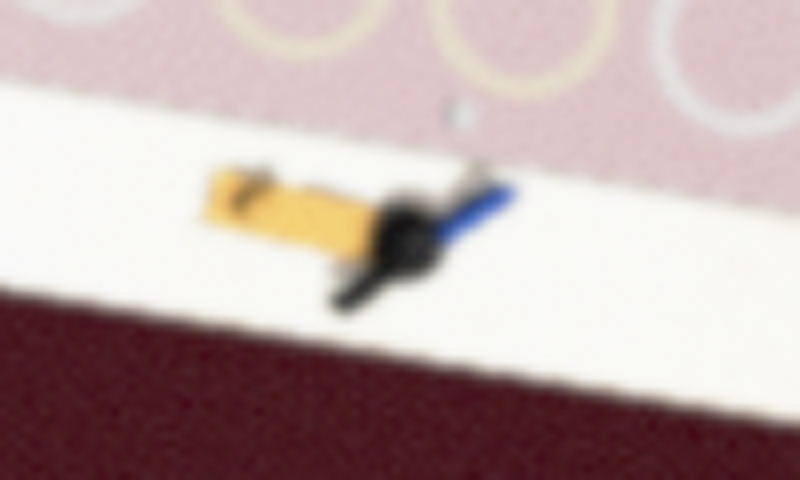

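View pics/wrist0.png

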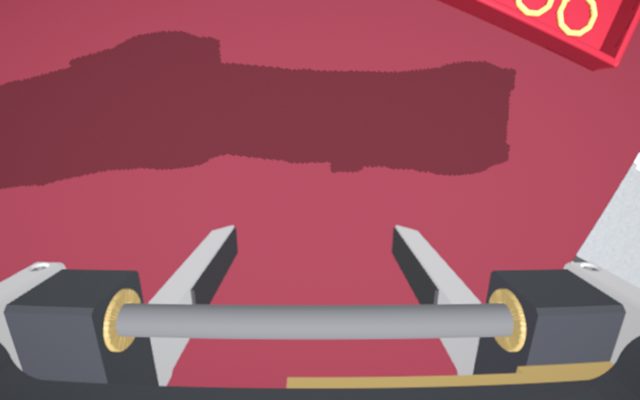

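Run:
```python
from h import *
from scipy.spatial.transform import Rotation as R
s=ctrl.get_state();M=R.from_quat(s['tool_rot']).as_matrix();print(M.round(3))
i=ctrl.camera_info('top')
q=lambda x,y:(355+(x+.5)/8-.5,225+(y+.5)/8-.5)
print('hub',onplane(i,q(408,240),.081),'blue tip',onplane(i,q(516,188),.083),'black tip',onplane(i,q(340,302),.083),'peg',onplane(i,q(255,185),.08))
print('keeper end',onplane(i,q(208,198),.057))
p=np.load('pics/top0.npz')['p'];hsv=cv2.cvtColor(p,cv2.COLOR_RGB2HSV)
print('ringbox',onplane(i,(458,192),.088),'bangle',onplane(i,(496,241),.006),'dish',onplane(i,(299,207),.03))
```

```text
[[-0.     0.923  0.384]
 [ 0.001  0.384 -0.923]
 [-1.    -0.    -0.001]]
hub [ 0.49533192 -0.12661392  0.081     ] blue tip [ 0.5081681  -0.15476641  0.083     ] black tip [ 0.48003696 -0.10785564  0.083     ] peg [ 0.51047729 -0.08748182  0.08      ]
keeper end [ 0.50588254 -0.07917965  0.057     ]
ringbox [ 0.62259372 -0.2396869   0.088     ] bangle [ 0.51464454 -0.35412842  0.006     ] dish [0.60218922 0.09454935 0.03      ]
```

```bash
python3 -m crank '{"jaw":[9.4,9.4,9.4,9.4,9.4,9.4,9.4,9.4,9.4,9.4],"xyz":[[2,4,1],[5,9,1],[8,14,1],[11,19,1],[14,24,1],[17,29,1],[20,34,1],[22,39,1],[24,42,1],[25.4,44.7,1]],"dr":[[0,0,0.14],[0,0,0.28],[0,0,0.42],[0,0,0.56],[0,0,0.7],[0,0,0.84],[0,0,0.98],[0,0,1.12],[0,0,1.26],[0,0,1.4]]}'; python3 -c "
from h import *
print(ctrl.get_state()['joints'])"
```

```text
time: 1.15
ee_pos: [0.485, -0.1456, 0.2156]
tool_rot: [-0.081, 0.702, 0.08, 0.703]
wrist_force: [0.6, -0.3, -0.3]
width: 0.0939
[ 0.66523725  0.22588243 -0.49760178  1.87949382  0.12286655  1.06580912
  0.34722327]
```

```bash
python3 -m crank '{"jaw":[9.4,9.4,9.4],"xyz":[[0,0,0],[0,0,0],[0,0,0]],"dr":[[0,0,0],[0,0,0],[0,0,0]]}'; python3 -c "
from h import *
print(ctrl.get_state()['joints'].round(3))
np.save('pics/wT1.npy',wristT());save('wrist','w1')"
```

```text
time: 1.45
ee_pos: [0.484, -0.1484, 0.2152]
tool_rot: [-0.078, 0.703, 0.078, 0.703]
wrist_force: [0.1, -0.5, 0.6]
width: 0.094
[ 0.668  0.226 -0.494  1.88   0.122  1.066  0.346]
```

View pics/w1.png

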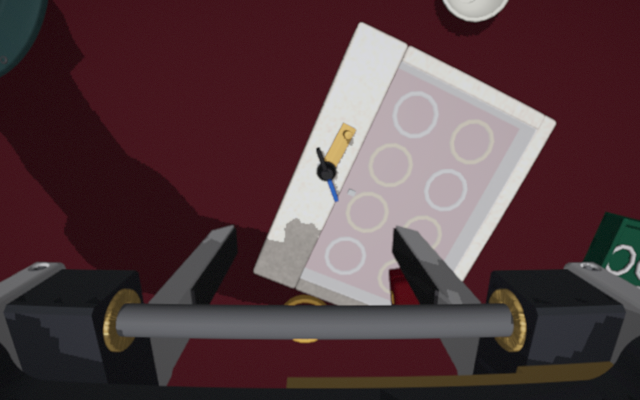

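Run:
```python
from h import *
p=np.load('pics/w1.npz')['p']
cv2.imwrite('pics/z2.png',cv2.resize(p[110:215,280:400],None,fx=6,fy=6,interpolation=cv2.INTER_CUBIC)[:,:,::-1])
i=ctrl.camera_info('wrist');T=np.load('pics/wT1.npy')
hsv=cv2.cvtColor(p,cv2.COLOR_RGB2HSV)
h,s,v=[hsv[...,k].astype(int) for k in range(3)]
blue=(h>100)&(h<130)&(s>120)&(v>60); brass=(h>12)&(h<30)&(s>100)&(v>100)
sub=np.zeros(h.shape,bool);sub[110:215,280:400]=1
yy,xx=np.nonzero(blue&sub);print('blue',xx.mean(),yy.mean(),len(xx))
yy,xx=np.nonzero(brass&sub);c=np.c_[xx,yy].astype('float32');print(cv2.boxPoints(cv2.minAreaRect(c)))
# case edges at plane .05
for q in [(361,23),(555,122),(254,272)]: print(q,onplane(i,q,.05,T).round(4))
```

```text
blue 332.4024390243902 189.08536585365854 82
[[323.1832  159.48041]
 [343.4567  122.73474]
 [355.6436  129.45853]
 [335.3701  166.2042 ]]
(361, 23) [0.4931 0.0197 0.05  ]
(555, 122) [ 0.7235 -0.0249  0.05  ]
(254, 272) [ 0.437  -0.2704  0.05  ]
```

View pics/z2.png

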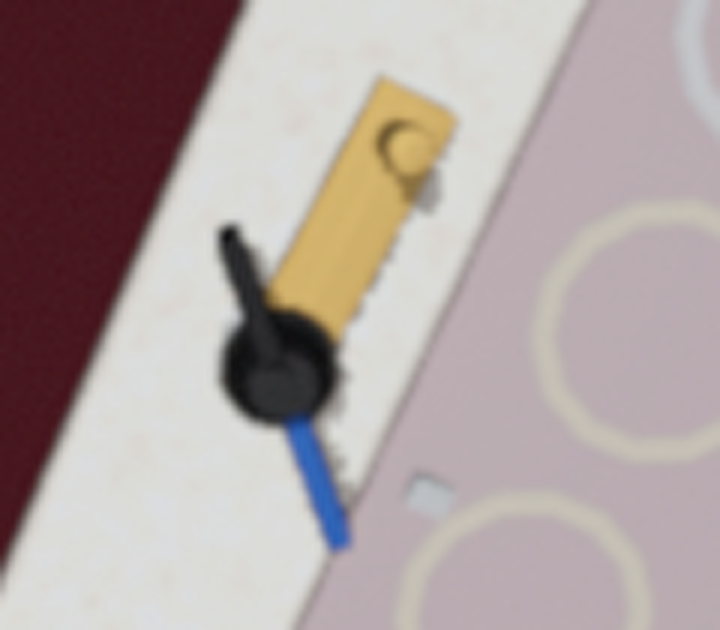

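Run:
```python
from h import *
i=ctrl.camera_info('wrist');T=np.load('pics/wT1.npy')
q=lambda x,y:(280+(x+.5)/6-.5,110+(y+.5)/6-.5)
f=lambda x,y,z:onplane(i,q(x,y),z,T)[:2]
hub=f(282,382,.081);peg=f(408,149,.083)
bl=f(341,546,.086);bk=f(230,232,.086)
k=(f(380,76,.057)+f(458,120,.057))/2
print('hub',hub,'peg',peg,'tips',bl,bk,'mid',(bl+bk)/2,'kend',k)
a=lambda v:np.degrees(np.arctan2(v[1],v[0]))
print('peg r',np.linalg.norm(peg-hub),a(peg-hub),'wing',a(bl-bk),np.linalg.norm(bl-bk),'k',a(k-hub),np.linalg.norm(k-hub))
```

```text
hub [ 0.49182228 -0.12971711] peg [ 0.50272482 -0.08806318] tips [ 0.50738257 -0.15373185] [ 0.47774889 -0.10694656] mid [ 0.49256573 -0.1303392 ] kend [ 0.50544223 -0.08022378]
peg r 0.04305710940077634 75.33238327448302 wing -57.64993684589515 0.05538065948433612 k 74.61376334199247 0.0513331528948595
```

```bash
python3 -m crank '{"jaw":[9.4,9.4,9.4,9.4,9.4,9.4,9.4,9.4,9.4,9.4],"xyz":[[0,0,0],[0,0,0],[-0.9,1.3,0],[-0.9,1.3,0],[-0.9,1.3,0],[-0.9,1.3,0],[-0.9,1.3,0],[-0.9,1.3,0],[-0.9,1.3,0],[-0.9,1.3,0]],"dr":[[0,0,0.13],[0,0,0.26],[0,0,0.39],[0,0,0.52],[0,0,0.65],[0,0,0.78],[0,0,0.91],[0,0,1.04],[0,0,1.158],[0,0,1.158]]}'
cat > st.py <<'E'
from h import *
from scipy.spatial.transform import Rotation as R
import sys
s=ctrl.get_state();M=R.from_quat(s['tool_rot']).as_matrix()
yaw=np.arctan2(M[1,2],M[0,2]);print('t',round(s['time'],2),'pos',s['ee_pos'].round(4),'yaw',np.degrees(yaw).round(1),'tilt',M[:,0].round(3),'q',s['joints'].round(2),'F',s['wrist_force'].round(1),'M',s['torque'].round(2))
E
python3 st.py
```

```text
time: 2.5
ee_pos: [0.475, -0.1356, 0.2154]
tool_rot: [-0.45, 0.545, 0.45, 0.545]
wrist_force: [0.1, -0.1, 0.2]
width: 0.0941
t 2.5 pos [ 0.475  -0.1356  0.2154] yaw 79.1 tilt [-0. -0. -1.] q [ 0.8   0.22 -0.66  1.9   0.16  1.07  1.45] F [ 0.1 -0.1  0.2] M [ 0.09 -0.11 -0.  ]
```

```bash
python3 -m crank '{"jaw":[9.4,9.4,9.4,9.4,9.4],"xyz":[[0,0,-4],[0,0,-8],[0,0,-11],[0,0,-12.3],[0,0,-12.3]],"dr":[[0,0,0],[0,0,0],[0,0,0],[0,0,0],[0,0,0]]}'; python3 st.py; python3 -c "
from h import *
np.save('pics/wT2.npy',wristT());save('wrist','w2')"
```

```text
time: 3.0
ee_pos: [0.4747, -0.1345, 0.0915]
tool_rot: [-0.449, 0.546, 0.45, 0.545]
wrist_force: [0.4, 0.7, 0.5]
width: 0.0941
t 3.0 pos [ 0.4747 -0.1345  0.0915] yaw 79.0 tilt [-0.002  0.001 -1.   ] q [ 0.72  0.4  -0.6   2.02  0.31  0.82  1.32] F [0.4 0.7 0.5] M [ 0.03 -0.15  0.04]
```

View pics/w2.png

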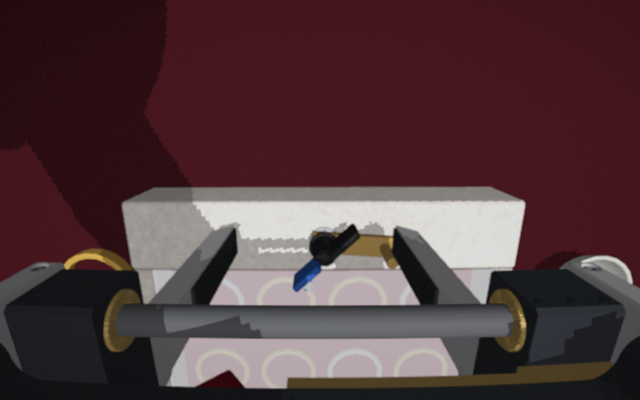

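Run:
```python
from h import *
i=ctrl.camera_info('wrist');T=np.load('pics/wT2.npy');tc=np.array(i['tool_from_camera'])
for P in [(0,-.008,.047),(0,.008,.047),(0,-.008,.0595),(0,0.008,.0595),(0,-.008,-.047),(0,.008,-.047)]: print(P,proj(i,P,tc).round(1))
p=np.load('pics/w2.npz')['p']
cv2.imwrite('pics/z3.png',cv2.resize(p[205:305,280:440],None,fx=5,fy=5,interpolation=cv2.INTER_CUBIC)[:,:,::-1])
```

```text
(0, -0.008, 0.047) [391.1 253.2]
(0, 0.008, 0.047) [392.9 228.6]
(0, -0.008, 0.0595) [411.4 253.1]
(0, 0.008, 0.0595) [413.6 228.5]
(0, -0.008, -0.047) [237.2 253.3]
(0, 0.008, -0.047) [235.5 228.6]
```

View pics/z3.png

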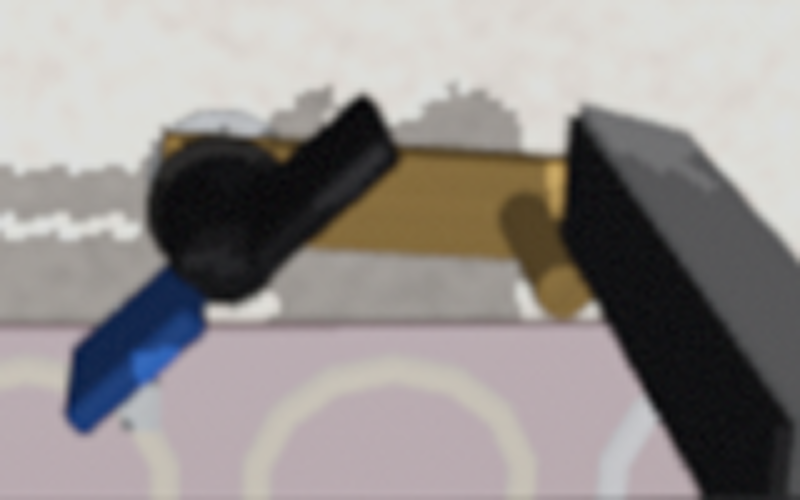

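Run:
```python
from h import *
i=ctrl.camera_info('wrist');T=np.load('pics/wT2.npy')
W=T@np.linalg.inv(np.array(i['tool_from_camera']))
q=lambda x,y:(280+(x+.5)/5-.5,205+(y+.5)/5-.5)
for n,x,y,z in [('peg',572,287,.083),('hub',235,262,.081),('hubtop',225,230,.081)]:
    P=onplane(i,q(x,y),z,T); print(n,P.round(4),'tool',(np.linalg.inv(W)@np.r_[P,1]).round(4))
```

```text
peg [ 0.5023 -0.0874  0.083 ] tool [ 0.0085 -0.0181  0.0515  1.    ]
hub [ 0.4913 -0.1296  0.081 ] tool [ 0.0104 -0.0154  0.008   1.    ]
hubtop [ 0.4866 -0.13    0.081 ] tool [ 0.0105 -0.0109  0.0067  1.    ]
```

```bash
python3 -m crank '{"jaw":[9.4,9.4,9.4,9.4],"xyz":[[0,0,-1.5],[0,0,-2.7],[0,0,-2.7],[0,0,-2.7]],"dr":[[0,0,0],[0,0,0],[0,0,0],[0,0,0]]}'; python3 st.py
cat > arc.py <<'E'
from h import *
from scipy.spatial.transform import Rotation as R
import sys
# args: rad tan th_list(deg)   -> rows relative to current pose
A=np.array([.492,-.130])
rad,tan=float(sys.argv[1])/1e3,float(sys.argv[2])/1e3
s=ctrl.get_state();M=R.from_quat(s['tool_rot']).as_matrix();y0=np.degrees(np.arctan2(M[1,2],M[0,2]))
X=[];D=[]
for t in map(float,sys.argv[3:]):
    c,n=np.cos(np.radians(t)),np.sin(np.radians(t))
    P=A+rad*np.array([c,n])+tan*np.array([-n,c]); d=(P-s['ee_pos'][:2])*100
    X.append([round(d[0],2),round(d[1],2),0]); D.append([0,0,round(np.radians(t-y0),2)])
print(str(X).replace(' ',''),str(D).replace(' ',''))
E
python3 arc.py -9 12 79 72 64 56 48 40 32 24 16 8
```

```text
time: 3.45
ee_pos: [0.4755, -0.1344, 0.0655]
tool_rot: [-0.45, 0.545, 0.45, 0.545]
wrist_force: [0.7, 0.4, 0.2]
width: 0.0941
t 3.45 pos [ 0.4755 -0.1344  0.0655] yaw 79.1 tilt [-0.  0. -1.] q [ 0.7   0.44 -0.58  2.03  0.35  0.76  1.29] F [0.7 0.4 0.2] M [ 0.07 -0.14  0.06]
[[np.float64(0.3),np.float64(-0.22),0],[np.float64(0.23),np.float64(-0.05),0],[np.float64(0.18),np.float64(0.15),0],[np.float64(0.15),np.float64(0.36),0],[np.float64(0.16),np.float64(0.57),0],[np.float64(0.19),np.float64(0.78),0],[np.float64(0.25),np.float64(0.98),0],[np.float64(0.34),np.float64(1.17),0],[np.float64(0.46),np.float64(1.34),0],[np.float64(0.59),np.float64(1.5),0]] [[0,0,np.float64(-0.0)],[0,0,np.float64(-0.12)],[0,0,np.float64(-0.26)],[0,0,np.float64(-0.4)],[0,0,np.float64(-0.54)],[0,0,np.float64(-0.68)],[0,0,np.float64(-0.82)],[0,0,np.float64(-0.96)],[0,0,np.float64(-1.1)],[0,0,np.float64(-1.24)]]
```

```bash
python3 -m crank '{"jaw":[9.4,9.4,9.4,9.4,9.4,9.4,9.4,9.4,9.4,9.4],"xyz":[[0.3,-0.22,0],[0.23,-0.05,0],[0.18,0.15,0],[0.15,0.36,0],[0.16,0.57,0],[0.19,0.78,0],[0.25,0.98,0],[0.34,1.17,0],[0.46,1.34,0],[0.59,1.5,0]],"dr":[[0,0,0],[0,0,-0.12],[0,0,-0.26],[0,0,-0.4],[0,0,-0.54],[0,0,-0.68],[0,0,-0.82],[0,0,-0.96],[0,0,-1.1],[0,0,-1.24]]}'; python3 st.py;python3 -c "
from h import *
save('wrist','w3')";sed -i 's/round(d\[/float(round(d[/;' arc.py; sed -i 's/X.append.*;/X.append([float(f"{d[0]:.2f}"),float(f"{d[1]:.2f}"),0]);/; s/round(np.radians(t-y0),2)/float(f"{np.radians(t-y0):.2f}")/' arc.py;python3 arc.py -9 12 1 -5 -9 -11 -13
```

```text
time: 4.45
ee_pos: [0.482, -0.1194, 0.066]
tool_rot: [-0.048, 0.705, 0.048, 0.706]
wrist_force: [0.5, 0.4, -1.0]
width: 0.0937
t 4.45 pos [ 0.482  -0.1194  0.066 ] yaw 7.8 tilt [ 0.001 -0.    -1.   ] q [ 0.44  0.4  -0.3   2.04  0.18  0.73  0.16] F [ 0.5  0.4 -1. ] M [ 0.17 -0.2  -0.01]
[[0.06,0.09,0],[0.19,0.18,0],[0.28,0.23,0],[0.33,0.25,0],[0.37,0.28,0]] [[0,0,-0.11],[0,0,-0.21],[0,0,-0.28],[0,0,-0.32],[0,0,-0.35]]
```

View pics/w3.png

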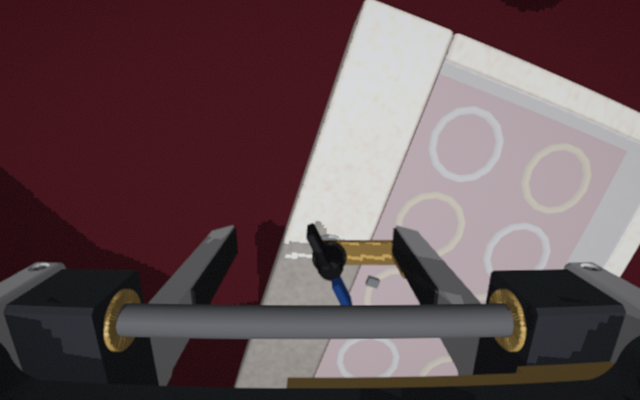

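The keeper has followed the finger, lying along the tool's radial line at about (370,252). I'll carry on to the stop.

```bash
python3 -m crank '{"jaw":[9.4,9.4,9.4,9.4,9.4],"xyz":[[0.06,0.09,0],[0.19,0.18,0],[0.25,0.21,0],[0.28,0.23,0],[0.28,0.23,0]],"dr":[[0,0,-0.11],[0,0,-0.21],[0,0,-0.25],[0,0,-0.28],[0,0,-0.28]]}'; python3 st.py;python3 arc.py -9 12 -11 -12 -13 -14
```

```text
time: 5.0
ee_pos: [0.4845, -0.1172, 0.0657]
tool_rot: [0.049, 0.705, -0.049, 0.706]
wrist_force: [-0.3, -0.4, 0.6]
width: 0.0939
t 5.0 pos [ 0.4845 -0.1172  0.0657] yaw -7.9 tilt [ 0. -0. -1.] q [ 0.38  0.4  -0.24  2.03  0.14  0.73 -0.09] F [-0.3 -0.4  0.6] M [-0.03 -0.07  0.03]
[[0.1,0.07,0],[0.12,0.08,0],[0.15,0.09,0],[0.17,0.1,0]] [[0,0,-0.05],[0,0,-0.07],[0,0,-0.09],[0,0,-0.11]]
```

```bash
python3 -m crank '{"jaw":[9.4,9.4,9.4,9.4],"xyz":[[0.1,0.06,0],[0.12,0.06,0],[0.14,0.05,0],[0.14,0.05,0]],"dr":[[0,0,-0.05],[0,0,-0.07],[0,0,-0.09],[0,0,-0.09]]}'; python3 st.py;python3 -c "
from h import *
np.save('pics/wT4.npy',wristT());save('wrist','w4')"
python3 arc.py -9 12 -13 -14 -15 -16
python3 - <<'E'
from h import *
p=np.load('pics/w4.npz')['p']
cv2.imwrite('pics/z4.png',cv2.resize(p[205:305,280:440],None,fx=5,fy=5,interpolation=cv2.INTER_CUBIC)[:,:,::-1])
E
```

```text
time: 5.4
ee_pos: [0.4859, -0.1148, 0.0656]
tool_rot: [0.08, 0.703, -0.079, 0.703]
wrist_force: [1.0, 11.3, 2.0]
width: 0.0938
t 5.4 pos [ 0.4859 -0.1148  0.0656] yaw -12.9 tilt [ 0.     0.002 -1.   ] q [ 0.36  0.4  -0.22  2.03  0.13  0.73 -0.17] F [ 1.  11.3  2. ] M [ 2.49 -0.3   0.58]
[[0.01,-0.14,0],[0.03,-0.13,0],[0.05,-0.12,0],[0.08,-0.11,0]] [[0,0,-0.0],[0,0,-0.02],[0,0,-0.04],[0,0,-0.05]]
```

View pics/z4.png

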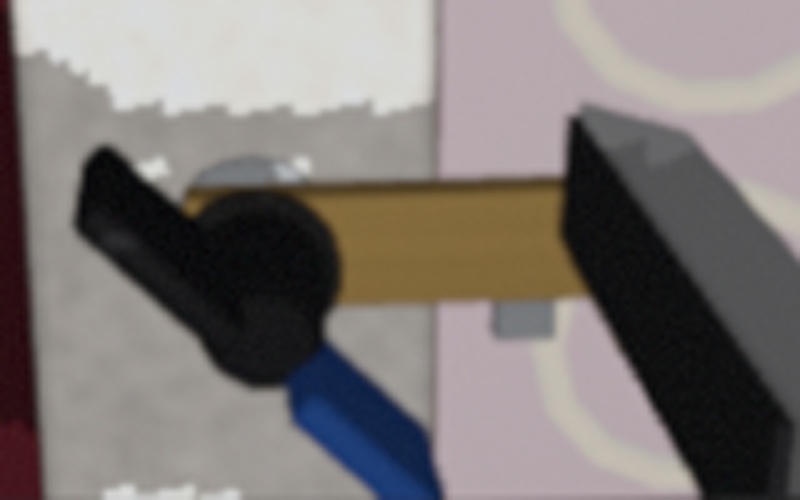

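The keeper lies against the grey stop block, and the wrist reads 11 N, so it is at its stop. I'll back away and lift.

```bash
python3 -m crank '{"jaw":[9.4,9.4,9.4,9.4,9.4,9.4],"xyz":[[0.1,0.6,0],[0.1,0.6,0],[0.1,0.6,2.5],[0.1,0.6,5],[0.1,0.6,5],[0.1,0.6,5]],"dr":[[0,0,0],[0,0,0],[0,0,0],[0,0,0],[0,0,0],[0,0,0]]}'; python3 st.py;python3 -c "
from h import *
np.save('pics/wT5.npy',wristT());p,d=save('wrist','w5')
cv2.imwrite('pics/z5.png',cv2.resize(p[190:310,240:440],None,fx=4,fy=4,interpolation=cv2.INTER_CUBIC)[:,:,::-1])
"
```

```text
time: 6.05
ee_pos: [0.4867, -0.1111, 0.1156]
tool_rot: [0.081, 0.702, -0.081, 0.703]
wrist_force: [-0.4, 0.4, 0.3]
width: 0.0939
t 6.05 pos [ 0.4867 -0.1111  0.1156] yaw -13.1 tilt [ 0.001 -0.001 -1.   ] q [ 0.37  0.32 -0.24  2.    0.1   0.83 -0.16] F [-0.4  0.4  0.3] M [-0.03 -0.06  0.04]
```

View pics/z5.png

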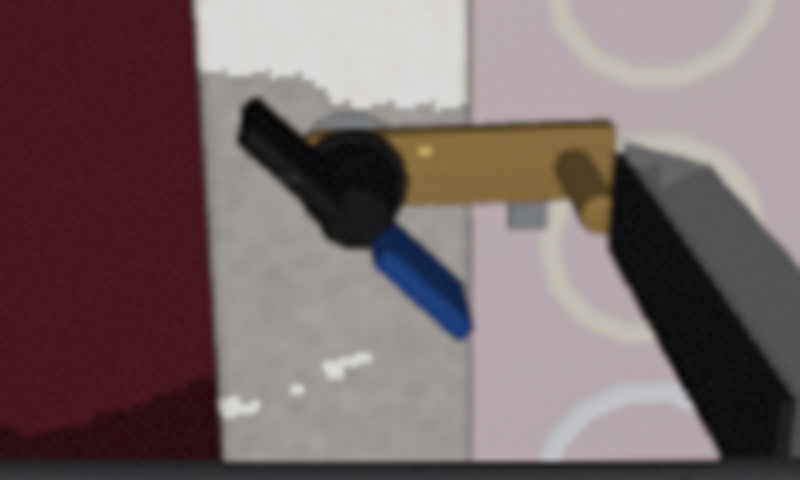

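```bash
python3 -m crank '{"jaw":[9.4,9.4,9.4,9.4,9.4,9.4,9.4,9.4,9.4,9.4],"xyz":[[0,0,0],[0,0,0],[0,0,0],[0,0,0],[0,-2,0],[0,-3,0],[0.7,-5.6,0],[0.7,-5.6,0],[0.7,-5.6,0],[0.7,-5.6,0]],"dr":[[0,0,0.14],[0,0,0.28],[0,0,0.42],[0,0,0.56],[0,0,0.7],[0,0,0.84],[0,0,0.98],[0,0,1.12],[0,0,1.26],[0,0,1.4]]}'; python3 st.py; python3 arc.py -33 18 84 92 100 108 116 122
```

```text
time: 7.1
ee_pos: [0.493, -0.1667, 0.1143]
tool_rot: [-0.392, 0.588, 0.393, 0.588]
wrist_force: [-0.8, 0.4, 0.2]
width: 0.094
t 7.1 pos [ 0.493  -0.1667  0.1143] yaw 67.4 tilt [-0.001  0.001 -1.   ] q [ 0.67  0.38 -0.48  1.94  0.23  0.87  1.24] F [-0.8  0.4  0.2] M [-0.   -0.11 -0.06]
[[-2.24,0.57,0],[-1.78,0.31,0],[-1.3,0.1,0],[-0.79,-0.03,0],[-0.27,-0.09,0],[0.12,-0.09,0]] [[0,0,0.29],[0,0,0.43],[0,0,0.57],[0,0,0.71],[0,0,0.85],[0,0,0.95]]
```

```bash
python3 -m crank '{"jaw":[9.4,9.4,9.4,9.4,9.4,9.4,9.4,9.4,9.4],"xyz":[[0,0,0],[0,0,0],[0,0,0],[0,0,0],[0,0,0],[0.1,-0.1,0],[0.1,-0.1,0],[0.1,-0.1,0],[0.1,-0.1,0]],"dr":[[0,0,0.14],[0,0,0.28],[0,0,0.42],[0,0,0.56],[0,0,0.7],[0,0,0.84],[0,0,0.95],[0,0,0.95],[0,0,0.95]]}'; python3 st.py; python3 -c "
from h import *
np.save('pics/wT6.npy',wristT());p,d=save('wrist','w6')
cv2.imwrite('pics/z6.png',cv2.resize(p[190:310,240:440],None,fx=4,fy=4,interpolation=cv2.INTER_CUBIC)[:,:,::-1])
"
```

```text
time: 8.0
ee_pos: [0.4942, -0.1676, 0.1148]
tool_rot: [-0.616, 0.346, 0.617, 0.347]
wrist_force: [-0.5, 0.1, 0.4]
width: 0.0936
t 8.0 pos [ 0.4942 -0.1676  0.1148] yaw 121.3 tilt [-0.001  0.001 -1.   ] q [ 0.83  0.43 -0.68  1.93  0.34  0.9   2.09] F [-0.5  0.1  0.4] M [ 0.12 -0.16 -0.08]
```

View pics/w6.png

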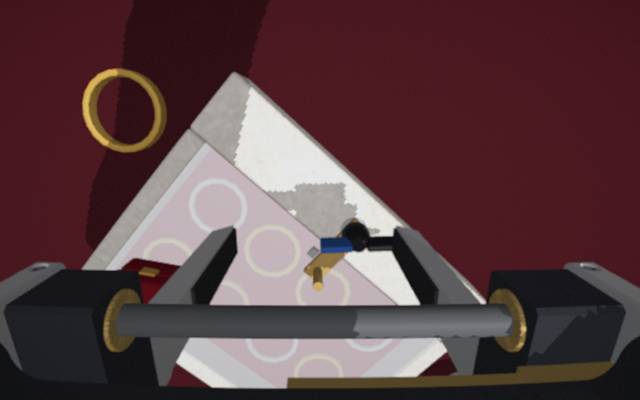

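Run:
```python
from h import *
i=ctrl.camera_info('wrist');T=np.load('pics/wT6.npy');tc=np.array(i['tool_from_camera'])
W=T@np.linalg.inv(tc)
f=lambda a,r,z:np.array([.492+r*np.cos(np.radians(a)),-.130+r*np.sin(np.radians(a)),z])
for n,P in [('axis',f(0,0,.081)),('blacktip',f(122.4,.028,.0887)),('bluetip',f(-57.6,.028,.0887)),('peg',f(-11,.044,.083))]:
    print(n,proj(i,P,T).round(0),(np.linalg.inv(W)@np.r_[P,1]).round(4))
```

```text
axis [360. 246.] [ 0.0338 -0.0177  0.0332  1.    ]
blacktip [401. 249.] [ 0.0261 -0.0172  0.0612  1.    ]
bluetip [321. 251.] [ 0.0261 -0.0182  0.0052  1.    ]
peg [319. 287.] [ 0.0318 -0.0503  0.0036  1.    ]
```

View pics/z6.png

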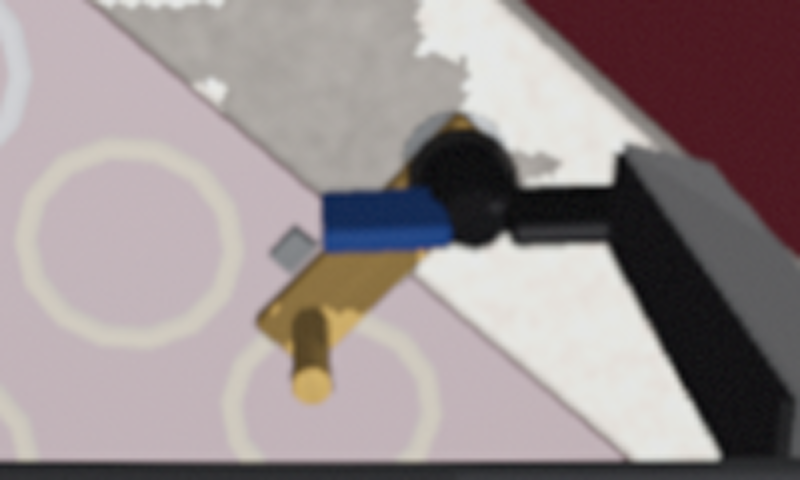

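```bash
python3 -m crank '{"jaw":[9.4,9.4,9.4,9.4],"xyz":[[0,0,-2.5],[0,0,-4.8],[0,0,-4.8],[0,0,-4.8]],"dr":[[0,0,0],[0,0,0],[0,0,0],[0,0,0]]}'; python3 st.py; python3 arc.py -33 10.5 122 118 111 103 95 87 79 71 63 55
```

```text
time: 8.45
ee_pos: [0.4947, -0.1673, 0.0678]
tool_rot: [-0.617, 0.346, 0.617, 0.346]
wrist_force: [1.5, -0.5, -0.0]
width: 0.0938
t 8.45 pos [ 0.4947 -0.1673  0.0678] yaw 121.5 tilt [-0.  0. -1.] q [ 0.79  0.5  -0.64  1.96  0.41  0.81  2.04] F [ 1.5 -0.5 -0. ] M [ 0.07 -0.09 -0.01]
[[0.59,0.38,0],[0.36,0.33,0],[-0.06,0.28,0],[-0.55,0.28,0],[-1.02,0.35,0],[-1.49,0.49,0],[-1.93,0.69,0],[-2.33,0.95,0],[-2.7,1.27,0],[-3.02,1.63,0]] [[0,0,0.01],[0,0,-0.06],[0,0,-0.18],[0,0,-0.32],[0,0,-0.46],[0,0,-0.6],[0,0,-0.74],[0,0,-0.88],[0,0,-1.02],[0,0,-1.16]]
```

```bash
python3 -m crank '{"jaw":[9.4,9.4,9.4,9.4,9.4,9.4,9.4,9.4,9.4,9.4],"xyz":[[0.59,0.38,0],[0.36,0.33,0],[-0.06,0.28,0],[-0.55,0.28,0],[-1.02,0.35,0],[-1.49,0.49,0],[-1.93,0.69,0],[-2.33,0.95,0],[-2.7,1.27,0],[-3.02,1.63,0]],"dr":[[0,0,0.01],[0,0,-0.06],[0,0,-0.18],[0,0,-0.32],[0,0,-0.46],[0,0,-0.6],[0,0,-0.74],[0,0,-0.88],[0,0,-1.02],[0,0,-1.16]]}'; python3 st.py; python3 -c "
from h import *
np.save('pics/wT7.npy',wristT());p,d=save('wrist','w7')
cv2.imwrite('pics/z7.png',cv2.resize(p[190:310,240:440],None,fx=4,fy=4,interpolation=cv2.INTER_CUBIC)[:,:,::-1])
"; python3 arc.py -33 10.5 47 39 31 23 15 7 -1 -9 -17 -25
```

```text
time: 9.45
ee_pos: [0.4647, -0.1508, 0.0683]
tool_rot: [-0.325, 0.628, 0.325, 0.628]
wrist_force: [-1.7, 1.9, -2.3]
width: 0.0941
t 9.45 pos [ 0.4647 -0.1508  0.0683] yaw 54.8 tilt [ 0.001 -0.    -1.   ] q [ 0.58  0.39 -0.39  2.05  0.22  0.74  1.01] F [-1.7  1.9 -2.3] M [0.39 0.18 0.05]
[[-0.27,0.33,0],[-0.47,0.76,0],[-0.62,1.22,0],[-0.7,1.7,0],[-0.71,2.18,0],[-0.65,2.66,0],[-0.53,3.13,0],[-0.34,3.58,0],[-0.1,3.99,0],[0.21,4.37,0]] [[0,0,-0.13],[0,0,-0.27],[0,0,-0.41],[0,0,-0.55],[0,0,-0.68],[0,0,-0.82],[0,0,-0.96],[0,0,-1.1],[0,0,-1.24],[0,0,-1.38]]
```

View pics/z7.png

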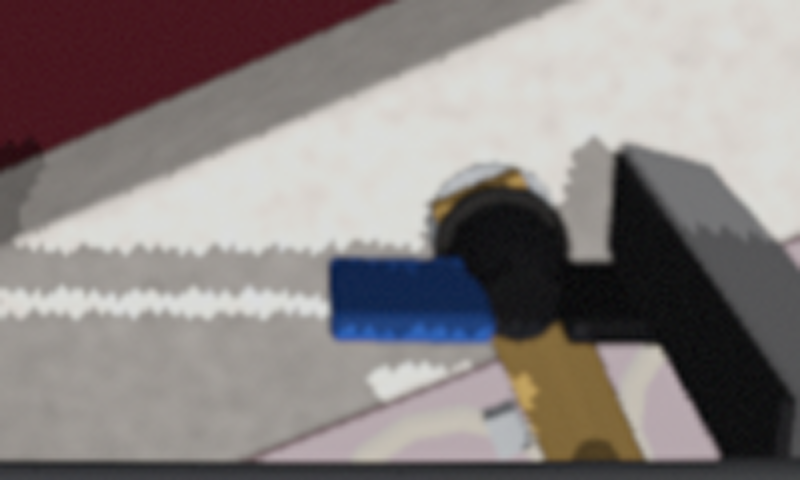

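```bash
python3 -m crank '{"jaw":[9.4,9.4,9.4,9.4,9.4,9.4,9.4,9.4,9.4,9.4],"xyz":[[-0.27,0.33,0],[-0.47,0.76,0],[-0.62,1.22,0],[-0.7,1.7,0],[-0.71,2.18,0],[-0.65,2.66,0],[-0.53,3.13,0],[-0.34,3.58,0],[-0.1,3.99,0],[0.21,4.37,0]],"dr":[[0,0,-0.13],[0,0,-0.27],[0,0,-0.41],[0,0,-0.55],[0,0,-0.68],[0,0,-0.82],[0,0,-0.96],[0,0,-1.1],[0,0,-1.24],[0,0,-1.38]]}'; python3 st.py;  python3 arc.py -33 10.5 -33 -41 -49 -55; python3 -c "
from h import *
p,d=save('wrist','w8')
cv2.imwrite('pics/z8.png',cv2.resize(p[190:310,240:440],None,fx=4,fy=4,interpolation=cv2.INTER_CUBIC)[:,:,::-1])
"
```

```text
time: 10.5
ee_pos: [0.4676, -0.1068, 0.0683]
tool_rot: [0.148, 0.691, -0.147, 0.692]
wrist_force: [1.8, 1.1, -1.3]
width: 0.0944
t 10.5 pos [ 0.4676 -0.1068  0.0683] yaw -24.1 tilt [ 0.001  0.    -1.   ] q [ 0.25  0.36 -0.11  2.08  0.06  0.71 -0.31] F [ 1.8  1.1 -1.3] M [ 0.45 -0.26  0.08]
[[0.25,0.36,0],[0.64,0.64,0],[1.07,0.86,0],[1.41,0.99,0]] [[0,0,-0.16],[0,0,-0.29],[0,0,-0.43],[0,0,-0.54]]
```

View pics/z8.png

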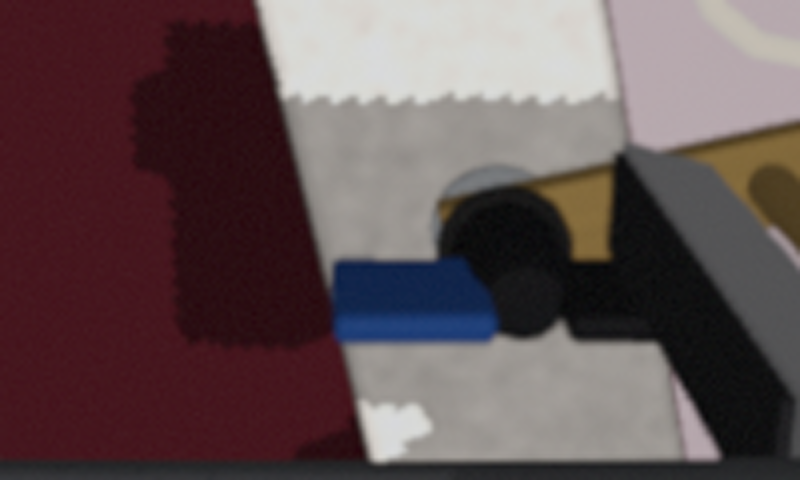

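```bash
python3 -m crank '{"jaw":[9.4,9.4,9.4,9.4,9.4,9.4,9.4,9.4,9.4],"xyz":[[0.25,0.36,0],[0.64,0.64,0],[1.07,0.86,0],[1.41,0.99,0],[1.41,0.99,0],[1.65,1.15,0],[1.65,1.15,2.5],[1.65,1.15,4.7],[1.65,1.15,4.7]],"dr":[[0,0,-0.16],[0,0,-0.29],[0,0,-0.43],[0,0,-0.54],[0,0,-0.54],[0,0,-0.54],[0,0,-0.54],[0,0,-0.54],[0,0,-0.54]]}'; python3 st.py; python3 -c "
from h import *
np.save('pics/wT9.npy',wristT());p,d=save('wrist','w9')
cv2.imwrite('pics/z9.png',cv2.resize(p[190:310,240:440],None,fx=4,fy=4,interpolation=cv2.INTER_CUBIC)[:,:,::-1])
"
```

```text
time: 11.45
ee_pos: [0.4843, -0.0965, 0.117]
tool_rot: [0.325, 0.627, -0.324, 0.629]
wrist_force: [0.6, -0.3, 0.2]
width: 0.0939
t 11.45 pos [ 0.4843 -0.0965  0.117 ] yaw -54.7 tilt [ 0.004 -0.001 -1.   ] q [ 0.13  0.3   0.01  2.02 -0.    0.82 -0.82] F [ 0.6 -0.3  0.2] M [-0.04 -0.05 -0.03]
```

View pics/z9.png

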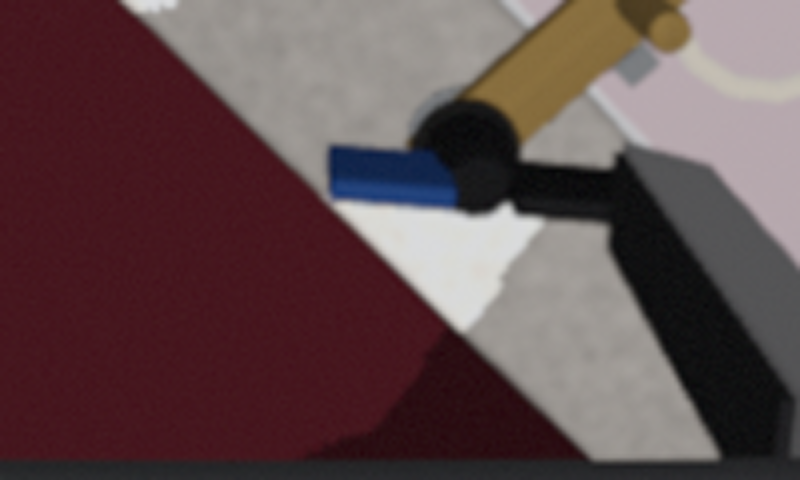

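```bash
python3 -m crank '{"jaw":[9.4,9.4,9.4,9.4,9.4,9.4,9.4,9.4,9.4,9.4],"xyz":[[0,0,0],[0,0,0],[0,0,0],[0,-1,0],[0,-2,0],[0,-3,0],[1,-4,0],[1,-5,0],[1,-6,0],[1,-7.1,0]],"dr":[[0,0,0.14],[0,0,0.28],[0,0,0.42],[0,0,0.56],[0,0,0.7],[0,0,0.84],[0,0,0.98],[0,0,1.12],[0,0,1.26],[0,0,1.4]]}' && python3 -m crank '{"jaw":[9.4,9.4,9.4,9.4,9.4,9.4,9.4,9.4,9.4,9.4],"xyz":[[0,0,0],[0,0,0],[0,0,0],[0,0,0],[0,0,0],[0,0,0],[0,0,0],[0,0,0],[0,0,0],[0,0,0]],"dr":[[0,0,0.14],[0,0,0.28],[0,0,0.42],[0,0,0.56],[0,0,0.7],[0,0,0.84],[0,0,0.98],[0,0,1.12],[0,0,1.26],[0,0,1.4]]}'; python3 st.py; python3 arc.py -33 18 124
```

```text
time: 12.5
ee_pos: [0.4925, -0.1673, 0.1135]
tool_rot: [-0.158, 0.69, 0.158, 0.689]
wrist_force: [0.7, 0.1, 0.2]
width: 0.0941
time: 13.5
ee_pos: [0.4925, -0.167, 0.1136]
tool_rot: [-0.564, 0.426, 0.565, 0.426]
wrist_force: [0.8, -0.0, -0.4]
width: 0.0936
t 13.5 pos [ 0.4925 -0.167   0.1136] yaw 106.0 tilt [-0.001  0.001 -1.   ] q [ 0.68  0.39 -0.5   1.94  0.24  0.87  1.91] F [ 0.8 -0.  -0.4] M [ 0.09 -0.13  0.  ]
[[0.3,-0.04,0]] [[0,0,0.31]]
```

```bash
python3 -m crank '{"jaw":[9.4,9.4,9.4,9.4],"xyz":[[0.3,0,0],[0.3,0,0],[0.3,0,0],[0.3,0,0]],"dr":[[0,0,0.14],[0,0,0.28],[0,0,0.31],[0,0,0.31]]}'; python3 st.py; python3 -c "
from h import *
np.save('pics/wT10.npy',wristT());p,d=save('wrist','w10')
cv2.imwrite('pics/z10.png',cv2.resize(p[190:310,240:440],None,fx=4,fy=4,interpolation=cv2.INTER_CUBIC)[:,:,::-1])
"
```

```text
time: 13.9
ee_pos: [0.4956, -0.1672, 0.1139]
tool_rot: [-0.622, 0.336, 0.622, 0.337]
wrist_force: [-0.1, 0.5, 0.3]
width: 0.094
t 13.9 pos [ 0.4956 -0.1672  0.1139] yaw 123.2 tilt [-0.001  0.001 -1.   ] q [ 0.73  0.4  -0.56  1.93  0.28  0.88  2.18] F [-0.1  0.5  0.3] M [ 0.16 -0.08  0.01]
```

View pics/z10.png

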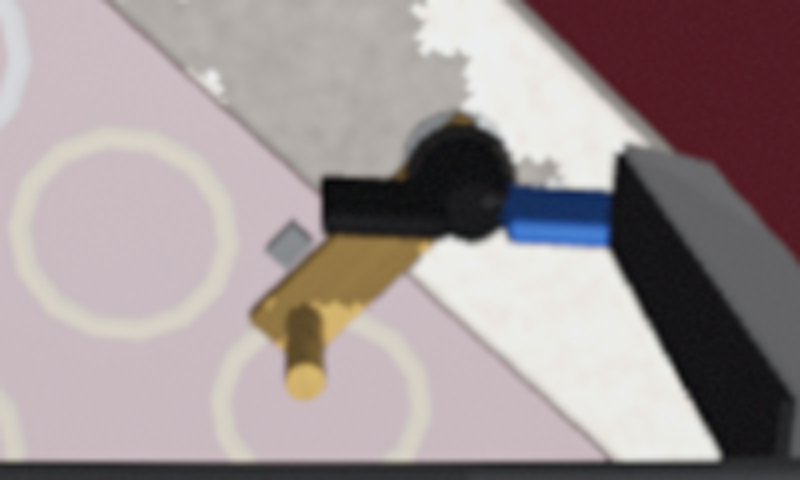

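```bash
python3 -m crank '{"jaw":[9.4,9.4,9.4,9.4],"xyz":[[0,0,-2.5],[0,0,-4.7],[0,0,-4.7],[0,0,-4.7]],"dr":[[0,0,0],[0,0,0],[0,0,0],[0,0,0]]}'; python3 st.py; python3 arc.py -33 10.5 122 118 111 103 95 87 79 71 63 55
```

```text
time: 14.35
ee_pos: [0.496, -0.1668, 0.0677]
tool_rot: [-0.622, 0.336, 0.622, 0.336]
wrist_force: [-0.2, 0.0, -0.1]
width: 0.0943
t 14.35 pos [ 0.496  -0.1668  0.0677] yaw 123.2 tilt [-0.  0. -1.] q [ 0.7   0.47 -0.53  1.96  0.33  0.79  2.13] F [-0.2  0.  -0.1] M [ 0.05 -0.1   0.02]
[[0.46,0.33,0],[0.22,0.28,0],[-0.2,0.23,0],[-0.68,0.23,0],[-1.16,0.31,0],[-1.62,0.44,0],[-2.06,0.65,0],[-2.47,0.91,0],[-2.83,1.22,0],[-3.15,1.58,0]] [[0,0,-0.02],[0,0,-0.09],[0,0,-0.21],[0,0,-0.35],[0,0,-0.49],[0,0,-0.63],[0,0,-0.77],[0,0,-0.91],[0,0,-1.05],[0,0,-1.19]]
```

```bash
python3 -m crank '{"jaw":[9.4,9.4,9.4,9.4,9.4,9.4,9.4,9.4,9.4,9.4],"xyz":[[0.46,0.33,0],[0.22,0.28,0],[-0.2,0.23,0],[-0.68,0.23,0],[-1.16,0.31,0],[-1.62,0.44,0],[-2.06,0.65,0],[-2.47,0.91,0],[-2.83,1.22,0],[-3.15,1.58,0]],"dr":[[0,0,-0.02],[0,0,-0.09],[0,0,-0.21],[0,0,-0.35],[0,0,-0.49],[0,0,-0.63],[0,0,-0.77],[0,0,-0.91],[0,0,-1.05],[0,0,-1.19]]}'; python3 st.py;  python3 arc.py -33 10.5 51 48 45 43 41 40 39 38 37 36
```

```text
time: 15.35
ee_pos: [0.4647, -0.1508, 0.0683]
tool_rot: [-0.325, 0.628, 0.325, 0.628]
wrist_force: [-0.8, 2.6, -2.7]
width: 0.0941
t 15.35 pos [ 0.4647 -0.1508  0.0683] yaw 54.7 tilt [ 0.001 -0.    -1.   ] q [ 0.48  0.38 -0.27  2.05  0.15  0.73  1.07] F [-0.8  2.6 -2.7] M [0.39 0.22 0.09]
[[-0.17,0.18,0],[-0.26,0.33,0],[-0.35,0.49,0],[-0.4,0.6,0],[-0.45,0.71,0],[-0.48,0.77,0],[-0.5,0.82,0],[-0.52,0.88,0],[-0.54,0.94,0],[-0.56,0.99,0]] [[0,0,-0.06],[0,0,-0.12],[0,0,-0.17],[0,0,-0.2],[0,0,-0.24],[0,0,-0.26],[0,0,-0.27],[0,0,-0.29],[0,0,-0.31],[0,0,-0.33]]
```

```bash
python3 -m crank '{"jaw":[9.4,9.4,9.4,9.4,9.4,9.4,9.4],"xyz":[[-0.1,0.1,0],[-0.17,0.18,0],[-0.22,0.25,0],[-0.26,0.33,0],[-0.31,0.41,0],[-0.35,0.49,0],[-0.4,0.6,0]],"dr":[[0,0,-0.03],[0,0,-0.06],[0,0,-0.09],[0,0,-0.12],[0,0,-0.145],[0,0,-0.17],[0,0,-0.2]]}'; python3 st.py;  python3 arc.py -33 10.5 42 41 40 39 38 37 36 35
```

```text
time: 16.05
ee_pos: [0.4604, -0.1453, 0.0674]
tool_rot: [-0.262, 0.657, 0.262, 0.657]
wrist_force: [-0.8, 1.0, 1.2]
width: 0.0945
t 16.05 pos [ 0.4604 -0.1453  0.0674] yaw 43.5 tilt [-0. -0. -1.] q [ 0.44  0.37 -0.23  2.07  0.13  0.72  0.89] F [-0.8  1.   1.2] M [0.39 0.07 0.05]
[[0.0,0.1,0],[-0.02,0.16,0],[-0.04,0.21,0],[-0.07,0.27,0],[-0.09,0.33,0],[-0.11,0.38,0],[-0.13,0.44,0],[-0.15,0.5,0]] [[0,0,-0.03],[0,0,-0.04],[0,0,-0.06],[0,0,-0.08],[0,0,-0.1],[0,0,-0.11],[0,0,-0.13],[0,0,-0.15]]
```

```bash
python3 -m crank '{"jaw":[9.4,9.4,9.4,9.4],"xyz":[[0,0.1,0],[-0.02,0.16,0],[-0.04,0.21,0],[-0.04,0.21,0]],"dr":[[0,0,-0.03],[0,0,-0.04],[0,0,-0.06],[0,0,-0.06]]}'; python3 st.py; python3 -m crank '{"jaw":[9.4,9.4,9.4],"xyz":[[-0.02,0.05,0],[-0.04,0.1,0],[-0.04,0.1,0]],"dr":[[0,0,-0.02],[0,0,-0.035],[0,0,-0.035]]}'; python3 st.py;  python3 -c "
from h import *
np.save('pics/wT11.npy',wristT());p,d=save('wrist','w11')
cv2.imwrite('pics/z11.png',cv2.resize(p[190:310,240:440],None,fx=4,fy=4,interpolation=cv2.INTER_CUBIC)[:,:,::-1])
"
```

```text
time: 16.45
ee_pos: [0.46, -0.1432, 0.0674]
tool_rot: [-0.243, 0.664, 0.243, 0.664]
wrist_force: [-0.9, 0.6, -0.1]
width: 0.0939
t 16.45 pos [ 0.46   -0.1432  0.0674] yaw 40.1 tilt [-0. -0. -1.] q [ 0.43  0.37 -0.22  2.07  0.12  0.71  0.83] F [-0.9  0.6 -0.1] M [0.16 0.12 0.07]
time: 16.75
ee_pos: [0.4596, -0.1421, 0.0674]
tool_rot: [-0.231, 0.668, 0.231, 0.668]
wrist_force: [-1.3, 1.8, -0.3]
width: 0.0939
t 16.75 pos [ 0.4596 -0.1421  0.0674] yaw 38.1 tilt [-0. -0. -1.] q [ 0.42  0.37 -0.21  2.07  0.12  0.71  0.8 ] F [-1.3  1.8 -0.3] M [0.4  0.09 0.15]
```

View pics/z11.png

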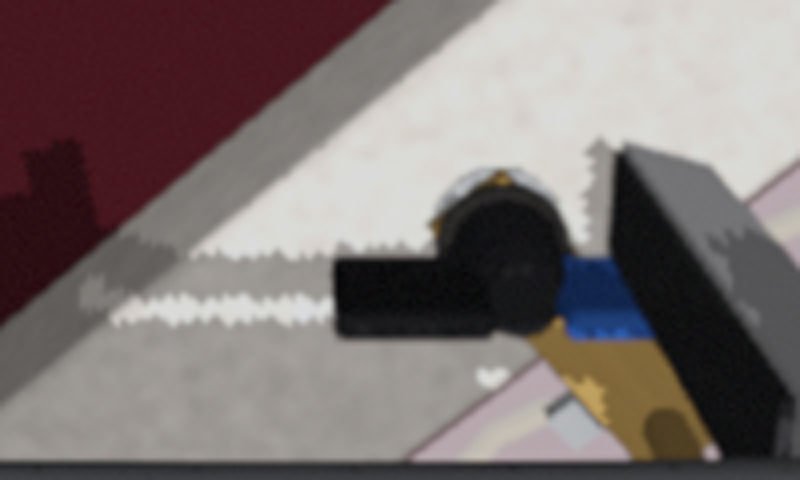

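```bash
python3 -m crank '{"jaw":[9.4,9.4,9.4],"xyz":[[-0.02,0.06,0],[-0.02,0.06,0],[-0.02,0.06,0]],"dr":[[0,0,-0.02],[0,0,-0.02],[0,0,-0.02]]}'; python3 st.py; python3 -m crank '{"jaw":[9.4,9.4,9.4],"xyz":[[-0.02,0.06,0],[-0.02,0.06,0],[-0.02,0.06,0]],"dr":[[0,0,-0.02],[0,0,-0.02],[0,0,-0.02]]}'; python3 st.py
```

```text
time: 17.1
ee_pos: [0.4592, -0.1413, 0.0673]
tool_rot: [-0.224, 0.671, 0.225, 0.67]
wrist_force: [-2.1, 3.6, 0.4]
width: 0.0937
t 17.1 pos [ 0.4592 -0.1413  0.0673] yaw 37.0 tilt [-0.001  0.    -1.   ] q [ 0.41  0.37 -0.21  2.07  0.11  0.71  0.78] F [-2.1  3.6  0.4] M [1.1  0.52 0.33]
time: 17.4
ee_pos: [0.4588, -0.1405, 0.0673]
tool_rot: [-0.218, 0.673, 0.218, 0.672]
wrist_force: [-4.8, 7.0, 1.0]
width: 0.0938
t 17.4 pos [ 0.4588 -0.1405  0.0673] yaw 35.9 tilt [-0.001  0.    -1.   ] q [ 0.41  0.36 -0.21  2.08  0.11  0.71  0.76] F [-4.8  7.   1. ] M [1.58 0.76 0.41]
```

```bash
python3 -m crank '{"jaw":[9.4,9.4,9.4],"xyz":[[-0.02,0.05,0],[-0.02,0.05,0],[-0.02,0.05,0]],"dr":[[0,0,-0.01],[0,0,-0.01],[0,0,-0.01]]}'; python3 st.py;  python3 -c "
from h import *
np.save('pics/wT12.npy',wristT());p,d=save('wrist','w12')
cv2.imwrite('pics/z12.png',cv2.resize(p[190:310,240:440],None,fx=4,fy=4,interpolation=cv2.INTER_CUBIC)[:,:,::-1])
"
```

```text
time: 17.7
ee_pos: [0.4586, -0.1399, 0.0672]
tool_rot: [-0.214, 0.674, 0.215, 0.673]
wrist_force: [-3.8, 7.0, 2.2]
width: 0.0941
t 17.7 pos [ 0.4586 -0.1399  0.0672] yaw 35.3 tilt [-0.001  0.001 -1.   ] q [ 0.41  0.36 -0.2   2.08  0.11  0.71  0.75] F [-3.8  7.   2.2] M [1.51 0.75 0.39]
```

View pics/z12.png

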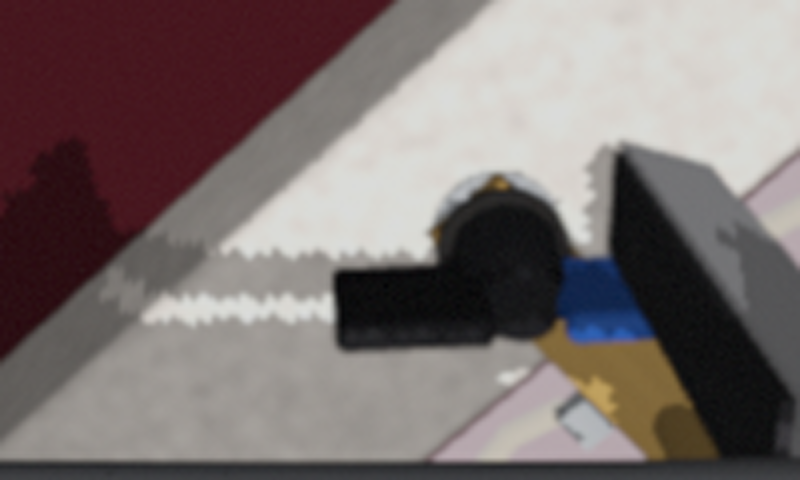

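```bash
python3 -m crank '{"jaw":[9.4,9.4,9.4],"xyz":[[0.04,-0.05,0],[0.04,-0.05,0],[0.04,-0.05,0]],"dr":[[0,0,0],[0,0,0],[0,0,0]]}'; python3 st.py
```

```text
time: 18.05
ee_pos: [0.4588, -0.1401, 0.0672]
tool_rot: [-0.214, 0.674, 0.215, 0.673]
wrist_force: [-5.5, 9.0, 2.7]
width: 0.094
t 18.05 pos [ 0.4588 -0.1401  0.0672] yaw 35.4 tilt [-0.002  0.001 -1.   ] q [ 0.41  0.36 -0.2   2.08  0.11  0.71  0.75] F [-5.5  9.   2.7] M [2.15 1.19 0.57]
```

The finger is now held short of its target and the force has risen to about 11 N, while the wing sits at the home angle of about 38°. The nut is against its stop, so I'll back off, lift and inspect.

```bash
python3 -m crank '{"jaw":[9.4,9.4,9.4,9.4,9.4,9.4,9.4,9.4],"xyz":[[-0.3,0.4,0],[-0.4,0.5,0],[-0.4,0.5,3],[-0.4,0.5,7],[-0.4,0.5,11],[-3,0.5,15],[-5,0.5,15],[-5,0.5,15]],"dr":[[0,0,0],[0,0,0],[0,0,0],[0,0,0],[0,0,0],[0,0,0],[0,0,0],[0,0,0]]}'; python3 st.py;  python3 -c "
from h import *
np.save('pics/wT13.npy',wristT());p,d=save('wrist','w13');save('top','top13')
"
```

```text
time: 18.85
ee_pos: [0.4084, -0.1368, 0.2186]
tool_rot: [-0.215, 0.673, 0.213, 0.675]
wrist_force: [-0.6, -0.4, -0.9]
width: 0.0942
t 18.85 pos [ 0.4084 -0.1368  0.2186] yaw 35.2 tilt [ 0.002 -0.002 -1.   ] q [ 0.46  0.05 -0.22  2.05  0.01  1.04  0.85] F [-0.6 -0.4 -0.9] M [ 0.02 -0.15 -0.03]
```

View pics/w13.png

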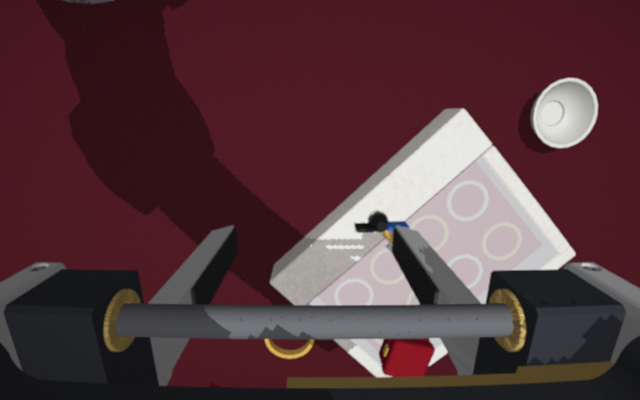

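```bash
python3 -m crank '{"jaw":[9.4,9.4,9.4,9.4,9.4,9.4,9.4],"xyz":[[1,-3,0],[2,-6,1],[3,-10,1],[4,-14,1],[4,-17,1],[4,-17,1],[4,-17,1]],"dr":[[0,0,0],[0,0,0],[0,0,0],[0,0,0],[0,0,0],[0,0,0],[0,0,0]]}'; python3 st.py;  python3 -c "
from h import *
np.save('pics/wT14.npy',wristT());p,d=save('wrist','w14');q,d=save('top','top14')
a=cv2.resize(q[215:285,355:455],(800,560),interpolation=cv2.INTER_CUBIC)
cv2.imwrite('pics/z14t.png',a[:,:,::-1])
"
```

```text
time: 19.65
ee_pos: [0.4497, -0.3062, 0.2262]
tool_rot: [-0.214, 0.674, 0.215, 0.674]
wrist_force: [0.9, 0.6, 0.4]
width: 0.0943
t 19.65 pos [ 0.4497 -0.3062  0.2262] yaw 35.3 tilt [-0.001  0.001 -1.   ] q [ 0.62  0.26 -0.1   1.79  0.03  1.1   1.13] F [0.9 0.6 0.4] M [ 0.04 -0.1  -0.03]
```

View pics/w14.png

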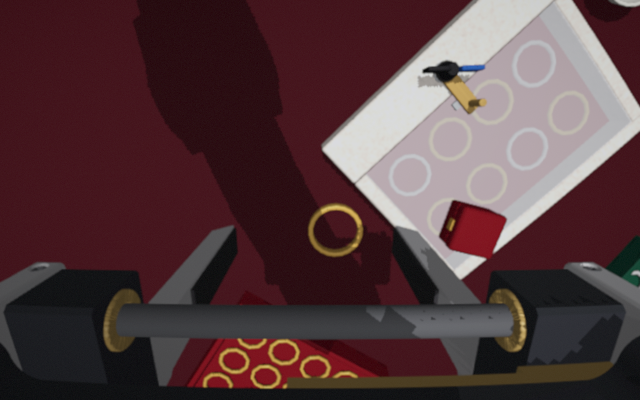

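View pics/z14t.png

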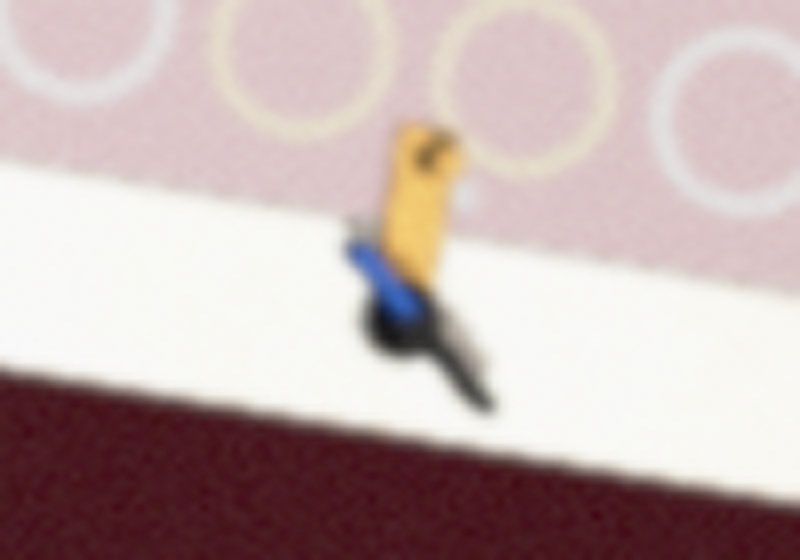

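View pics/top14.png

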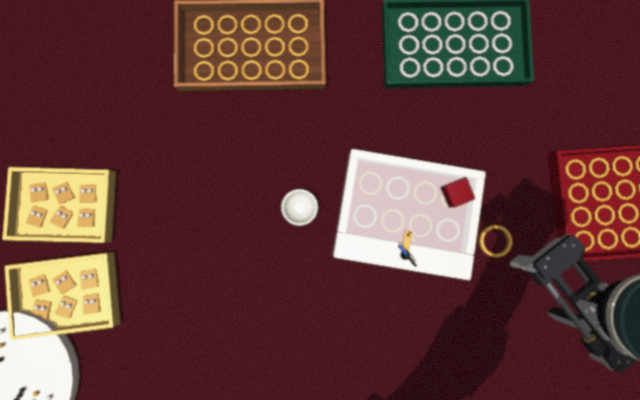

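Run:
```python
from h import *
i=ctrl.camera_info('top')
q=lambda x,y:(355+(x+.5)/8-.5,215+(y+.5)/8-.5)
f=lambda x,y,z:onplane(i,q(x,y),z)[:2]
a=lambda v:np.degrees(np.arctan2(v[1],v[0]))
print('wing top',a(f(352,240,.084)-f(490,408,.084)))
i2=ctrl.camera_info('wrist');T=np.load('pics/wT14.npy')
p=np.load('pics/w14.npz')['p']
cv2.imwrite('pics/z14w.png',cv2.resize(p[50:125,405:505],None,fx=8,fy=8,interpolation=cv2.INTER_CUBIC)[:,:,::-1])
hsv=cv2.cvtColor(np.load('pics/top14.npz')['p'],cv2.COLOR_RGB2HSV)
# bystanders
d=cv2.absdiff(np.load('pics/top14.npz')['p'],np.load('pics/top0.npz')['p']).max(2)
for n,(x,y) in dict(dish=(299,207),bangle=(496,241),box=(458,192)).items(): print(n,d[y-22:y+22,x-22:x+22].max(), d[y-22:y+22,x-22:x+22].mean())
```

```text
wing top 37.747948834167396
dish 20 3.053719008264463
bangle 89 25.261880165289256
box 14 2.475206611570248
```

View pics/z14w.png

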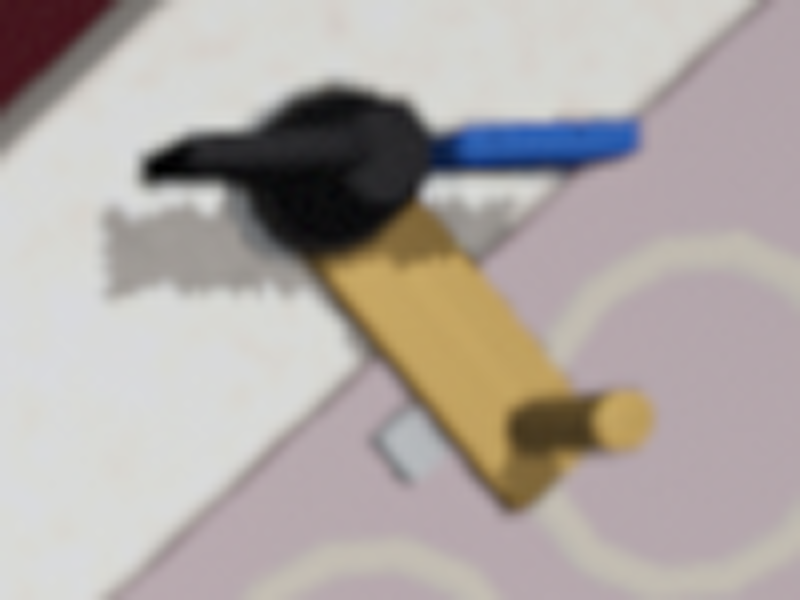

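Run:
```python
from h import *
i=ctrl.camera_info('wrist');T=np.load('pics/wT14.npy')
q=lambda x,y:(405+(x+.5)/8-.5,50+(y+.5)/8-.5)
f=lambda x,y,z:onplane(i,q(x,y),z,T)[:2]
a=lambda v:np.degrees(np.arctan2(v[1],v[0]))
print('keeper edges',a(f(578,385,.057)-f(415,205,.057)),a(f(512,500,.057)-f(316,262,.057)))
print('lid edge (case y)',a(f(755,5,.05)-f(115,595,.05)))
print('wing',a(f(635,127,.085)-f(150,160,.085)))
print('peg',f(622,418,.083),'hub',f(375,155,.077), a(f(622,418,.083)-np.array([.492,-.13])))
```

```text
keeper edges -7.319316966560611 -10.265615269898081
lid edge (case y) 79.21639283711146
wing 39.97049318815482
peg [ 0.53454014 -0.1395773 ] hub [ 0.49096948 -0.13249345] -12.687783055074675
```

```bash
python3 -c "
from h import *
print(ctrl.finish_job())"; python3 st.py
```

```text
the job is handed in; nothing more can be done
None
the job is handed in; nothing more can be done
```

The showcase is closed up and the job is handed in, after about 20 s of the 72 s allowed.

- **Keeper:** I pushed it by its peg with one open fingertip until it met the stop block, where the wrist read 11 N. Only then did I start on the nut.
- **Wing nut:** I turned it clockwise with two strokes of a single fingertip, one on the black wing and one on the blue. I never closed the gripper. It stopped firmly at about 11 N, with the finger held short of where it was sent.
- **Hand:** I backed off, lifted and moved the hand clear to the side before handing in.

**Last checks:**
- **Nut angle:** the wing measured 37.7° in the top view and 40.0° in the wrist view, against about 38° expected for home, so the two views differ by 2°.
- **Keeper angle:** it measured −10.3° from one edge and −12.7° from its peg, against about −10.8° for square. The other edge gave −7.3°, but I read that one off less clearly.
- **Bystanders:** the dish and the ring box are unchanged between the first and last top views. The pixels around the bangle did change. The arm's shadow was over it and it looks to be in the same place, but I did not measure its position again.

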